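# Close up the cobbler's findings chest

## Robot

A 6-joint arm with a two-finger parallel gripper is mounted at the origin on the work surface. World frame = base frame: x ahead of the robot, y to its left, z up, the work surface at z = 0. Lengths are in m, angles in rad, forces in N, time in s.
With the tool pointing down it reaches from about 0.25 to 0.775 m from the base axis. Payload 4 kg.
Tool frame: the origin (TCP) lies at the centre of the arm's flange, where the gripper is bolted on; the fingertips stand ahead of it and the grasp point (between the pads) lies 180 mm ahead of it (robot.tcp_to_tips is the z of the fingertips in the tool frame, in m); z points along the fingers, y is the direction in which the jaws open and shut (so a half turn about z gives the same grasp; the last joint's range is limited). The gripper opens to 94 mm and grips with 3 to 60 N. Pads are 16 mm wide; open, the fingers measure 119 mm over their backs; the gripper's body (75 mm by 177 mm) begins 78 mm behind the grasp point.
Start: joints at [1.081, 0.087, 1.371, -0, 1.684, -0.103], TCP at [0.207, 0.509, 0.405] pointing down, gripper open.
Joint ranges: [-3.1, 3.1], [-0.76, 2.03], [0.27, 2.55], [-1.08, 4.22], [0.17, 2.65], [-2.57, 2.57]. Speed limits (rad/s): [2.79, 2.79, 3.14, 3.14, 3.14, 3.14].

## Interface

Orientations are given as [roll, pitch, yaw] about the fixed x, y, z axes, in that order (R = Rz(yaw) Ry(pitch) Rx(roll)).
In Python, from bench import robot gives the robot as it stands.
- The arm moves only by the tool move_arm, never from a script. Its argument "increments" is a list that holds one entry, the list of rows, each a list of 7 numbers: the opening, from 0 (shut) to 1 (fully open), then the shift along the tool's x, y, z as a fraction of full scale, then the turn, a rotation vector about the tool's x, y, z as a fraction of full scale. In form: [[[jaw, dx, dy, dz, rx, ry, rz], ...]]. A call has 1 to 8 rows; each row is the pose to reach, as a shift and turn from the pose commanded when the call began, along the tool's axes at that moment; what a row does not reach only later rows make up. Full scale, the value 1, is 0.1 m for a shift and pi/2 rad for a turn. A row lasts 1/12 s, in which the tool goes at most 41.7 mm and 7.16 degrees, less where a joint would pass 70% of its speed; a pose out of reach is approached as far as the arm can. A call with a number of a shift or a turn outside -1 to 1 is refused whole. A call with a gripper value outside its range is refused whole. The fingers move at their own pace and stop on an object; the grip force is fixed at half the most. Time passes only in rows, so rows that repeat a pose let the fingers close. It gives the time, the measured TCP pose, the force and the opening at its end, in the units of the state.
- robot.get_obs(): the state, without advancing time (a new reading comes with each control period).
- robot.snapshot(name): name is "scene" or "side" or "wrist"; returns (picture, depth): 384x512x3 uint8, red, green, blue; 384x512 float32, m along the optical axis (not along the pixel's ray), 0 where there is no reading.
- robot.camera_params(name): a dict with "mtx" (3x3 intrinsics, pixels), "k1" (the pictures are not rectified: a ray, as slopes to the right and down, at radius r is drawn at 1 + k1 r^2 times it, then the intrinsics apply), "R" (3x3) and "t" (3): a world point X has camera coordinates R X + t. Camera axes: x right, y down, z forward; pixel columns grow to the right and rows downward; lengths in m; the calibration is good to about 2 mm. A picture is of the moment at which its call begins: read the wrist's pose just before it. camera_params takes no time and is no camera call; for the wrist camera it gives the pose at the moment of the call.
- robot.close_job(): hands the job in, once; it reports no verdict.
The state is a dict: "time": time; "joint_positions": joint angles; "qvel": joint speeds; "joint_torque": joint torques, N m; "tool_pos": TCP position; "ee_rot": TCP orientation; "wrist_force": force on the tool from outside, world axes, zero at the start; "wrist_torque": the same for the moment, N m; "width": finger opening in m.
Only numpy, scipy, OpenCV 4.12 (cv2) and the standard library are available. Lean on these libraries where they do the work, as an engineer would, in place of code of your own. Each camera call takes 0.05 s, during which the arm holds its last target.

## Task

Close up the small wooden findings chest on the cobbler's bench: with the fingertips, push both of its drawers fully home and press its lid down until it lies flat shut. Work gently: do not pinch, pull or lift anything, do not slam the lid or shove the chest out of its place, and leave the tin, the bottle, the hammer and the boot where they are; finish clear of everything.

Things in the scene. Friction and masses are not known exactly. Their poses are not given: they have to be found in the camera images.
- chest: Loose wooden chest, 3 to 5 kg, on rubber feet; a push of over about 20 N slides it. 150 mm deep (x), 280 wide (y), 85 high to the rim without the lid. Origin: centre of the underside; x points from front to back (hinge side), y to the left seen from the front, z up. The front faces roughly the robot and has two drawers side by side, with a shallow tray over them under the lid.
- left_knob (a point): Centre of the end face of the left drawer's steel knob (moves with the drawer): 20 mm across, standing 22 mm out from the middle of the drawer front (flat panel 132 mm wide, 10 to 64 mm above the bench), 42 mm above the bench. Drawer shut: 105 mm in front of the chest's origin, 68 mm to the left of it.
- right_knob (a point): The same point on the right drawer's knob. Drawer shut: 105 mm in front of the chest's origin, 68 mm to the right of it.
- left_drawer (a joint): How far the left drawer stands open, m: 0 = fully home, 0.09 = end of travel; it opens along the chest's -x. It stays where it is left (friction about 1.5 N, somewhat more when moved fast).
- right_drawer (a joint): The same for the right drawer.
- lid (a joint): Angle of the lid, rad: 0 = lying flat shut, 1.57 = upright, 1.7 = end of travel. A plain board 156 mm deep from hinge line to front edge, 284 mm wide, 10 mm thick, 0.3 kg, hinged along the back of the chest's rim. A stiff hinge keeps it at any angle; 1 to 3 N near the front edge, square to the board, moves it down.
- lid_hinge (a point): Middle of the lid's hinge line, which runs along the chest's y at the lower face of the shut lid: 75 mm behind the chest's origin, 85 mm above the bench.
- lid_edge (a point): Middle of the lid's front edge, on its upper (outer) face; moves with the lid. Lid shut: 95 mm above the bench, 81 mm in front of the chest's origin.
- glue_tin: Bystander: closed metal can 72 mm across, 100 mm high, upright beside the chest. Origin at the centre of its underside.
- bottle: Bystander: slim white glue bottle 38 mm across, 110 mm high, upright beside the chest. Origin at the centre of its underside.
- hammer: Bystander: hammer 240 mm long lying on the bench to the right. Origin below its middle.
- boot: Bystander: black ankle boot, 230 mm long, 90 mm wide, 192 mm high, standing to the left. Origin under its middle.

How it is judged:
At the end, for the whole second after the job is handed in: Both drawers are within 5 mm of fully home, the lid is within 0.04 rad (6 mm at its front edge) of flat shut, and the chest stands still within 30 mm of where it was (value of joint each of left_drawer, right_drawer below 0.005 m and value of joint lid below 0.04 rad and distance of chest from where it was at the start of the episode below 0.03 m and linear speed of chest below 0.01 m/s); the robot touches nothing.
It fails at once if a drawer is pulled further open, past 72 mm, or the lid swung further up, past 1.5 rad (value of joint any of left_drawer, right_drawer above 0.072 m or value of joint lid above 1.5 rad).
It fails at once if the chest is shoved more than 30 mm, lifted over 8 mm or tipped over 0.1 rad (distance of chest from where it was at the start of the episode above 0.03 m or height (world z) of chest above 0.008 m or angle between chest's own z axis and vertical above 0.1 rad).
It fails at once if a drawer is pinched by its knob (finger forces on it over 35 N while it still stands open) ((contact force between the fingers and chest above 35 N and value of joint left_drawer above 0.006 m and distance between the grasp point and left_knob below 0.045 m) or (contact force between the fingers and chest above 35 N and value of joint right_drawer above 0.006 m and distance between the grasp point and right_knob below 0.045 m)).
It fails at once if the lid is slammed (closing faster than 3 rad/s) (velocity of joint lid below -3 rad/s).
It fails at once if a bystander (tin, bottle, hammer or boot) is moved more than 20 mm (distance of any of glue_tin, bottle, hammer, boot from where it was at the start of the episode above 0.02 m).
It also fails if it takes over 56 s, if anything falls off the work surface, if the arm or the gripper's body presses on something with over 40 N, if the wrist force passes 120 N, or if a joint passes its speed limit or range.

## Working session

There is one attempt and no reset: what is moved stays moved. The work goes in short steps, Python scripts to look and compute and a tool call to move; the robot and the scene stay as the last step left them, time stands still between calls to the robot, and variables do not carry over. Pictures are saved under pics/ and viewed, and the job is handed in when it is done.

Besides the shell and the picture viewer there is one more tool, called after ">>>" by a JSON object that holds its "name" and its "arguments". move_arm: Moves the arm, as the interface text tells. Its arguments: {"type":"object","properties":{"increments":{"type":"array","items":{"type":"array","items":{"type":"array","items":{"type":"number","minimum":-1,"maximum":1}}}}},"required":["increments"]}

```bash
ls; mkdir -p pics; cat > h.py <<'E'
import numpy as np,cv2
from bench import robot
def snap(n,fn):
    p=robot.camera_params(n); im,d=robot.snapshot(n)
    cv2.imwrite('pics/'+fn+'.png',im[:,:,::-1]); np.savez('pics/'+fn+'.npz',im=im,d=d,**{k:np.array(v) for k,v in p.items()})
    return im,d,p
def load(fn):
    z=np.load('pics/'+fn+'.npz'); return z['im'],z['d'],{k:z[k] for k in('mtx','k1','R','t')}
def world(p,d):
    h,w=d.shape; u,v=np.meshgrid(np.arange(w),np.arange(h))
    pts=np.stack([u,v],-1).reshape(-1,1,2).astype(np.float64)
    n=cv2.undistortPoints(pts,np.array(p['mtx'],float),np.array([float(p['k1']),0,0,0])).reshape(h,w,2)
    c=np.dstack([n*d[...,None],d])
    W=(c-np.array(p['t']))@np.array(p['R']); W[d==0]=np.nan
    return W
E
python3 - <<'E'
from h import *
for n in('scene','side','wrist'):
    im,d,p=snap(n,n+'0'); print(n,p['k1'],(-np.array(p['R']).T@p['t']).round(3))
print(robot.get_obs()); print(robot.tcp_to_tips)
E
```

```text
pics
scene 0.0066019346246261965 [ 1.31  -0.254  0.967]
side -0.08027129709395056 [-0.379 -0.603  1.099]
wrist -0.02534668960065094 [0.134 0.54  0.383]
{'time': 0.15, 'joint_positions': array([ 1.08091489e+00,  8.77834366e-02,  1.37188919e+00, -1.78980728e-05,
        1.68361336e+00, -1.03069862e-01]), 'qvel': array([-1.52431349e-04, -1.79506975e-03, -2.67652152e-03, -9.80071655e-05,
       -1.49415100e-03, -3.53152968e-03]), 'joint_torque': array([ 1.84382247e-03, -3.40644872e+01, -3.02792609e+01,  7.18964729e-02,
        3.04870214e-02, -8.77983553e-05]), 'tool_pos': array([0.20743063, 0.50928991, 0.40378284]), 'ee_rot': array([-3.13990647e+00, -1.56530030e-04,  2.75477894e+00]), 'wrist_force': array([ 0.2102449 , -0.42784333,  0.02615773]), 'wrist_torque': array([-0.00265253,  0.01297176,  0.0138742 ]), 'width': 0.09400427234005823}
0.1992
```

View pics/scene0.png

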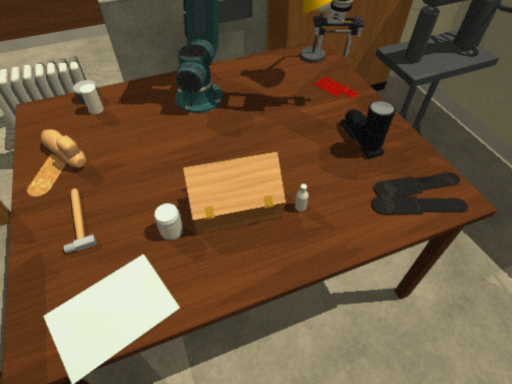

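View pics/side0.png

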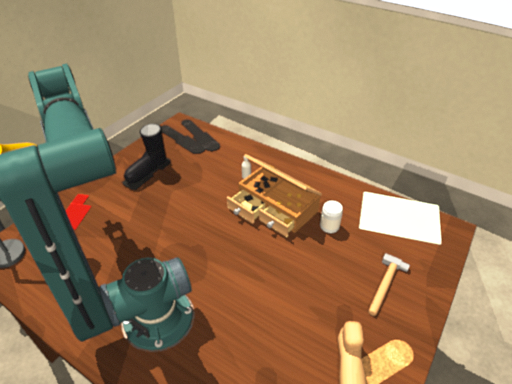

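View pics/wrist0.png

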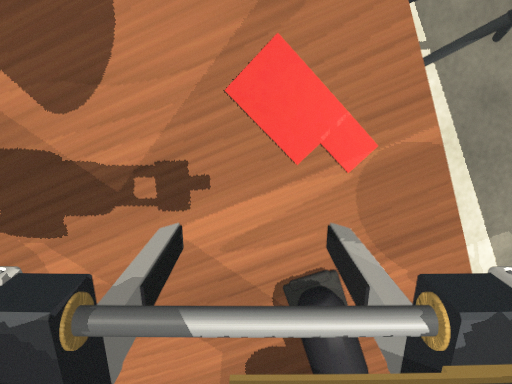

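The scene view shows the chest from behind, with its raised lid at about (235,190), the tin at (168,222), the bottle at (302,198), the boot at (370,125) and the hammer at (78,225). The side view shows both drawers open at about (242,205) and (275,222).

```bash
python3 - <<'E'
from h import *
im,d,p=load('side0'); c=im[140:250,210:360][:,:,::-1]
cv2.imwrite('pics/c1.png',cv2.resize(c,None,fx=5,fy=5,interpolation=cv2.INTER_CUBIC))
im2,d2,p2=load('scene0'); c=im2[130:250,140:330][:,:,::-1]
cv2.imwrite('pics/c2.png',cv2.resize(c,None,fx=4,fy=4,interpolation=cv2.INTER_CUBIC))
for n,pp,dd,px in(('side',p,d,[(246,168),(331,215),(262,182),(280,250),(150,160)]),('scene',p2,d2,[(235,190),(190,180),(278,165),(206,212),(265,207),(168,215),(302,195),(375,125),(200,230)])):
    W=world(pp,dd)
    for u,v in px: print(n,u,v,W[v,u].round(3))
E
```

```text
side 246 168 [0.689 0.139 0.06 ]
side 331 215 [ 0.603 -0.282  0.09 ]
side 262 182 [0.642 0.032 0.067]
side 280 250 [ 0.434 -0.177  0.   ]
side 150 160 [0.498 0.494 0.074]
scene 235 190 [ 0.662 -0.06   0.135]
scene 190 180 [ 0.604 -0.178  0.169]
scene 278 165 [0.644 0.086 0.169]
scene 206 212 [ 0.683 -0.16   0.102]
scene 265 207 [0.72  0.013 0.087]
scene 168 215 [ 0.649 -0.266  0.097]
scene 302 195 [0.714 0.142 0.078]
scene 375 125 [0.575 0.483 0.145]
scene 200 230 [ 0.686 -0.188  0.025]
```

View pics/c1.png

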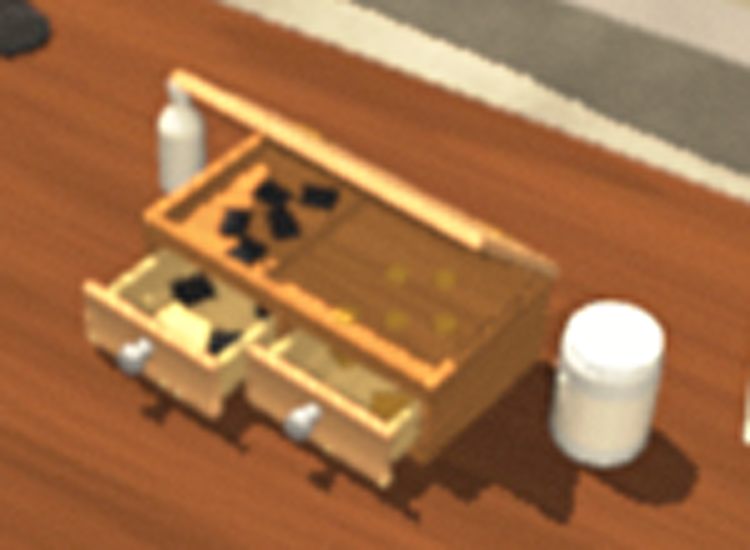

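View pics/c2.png

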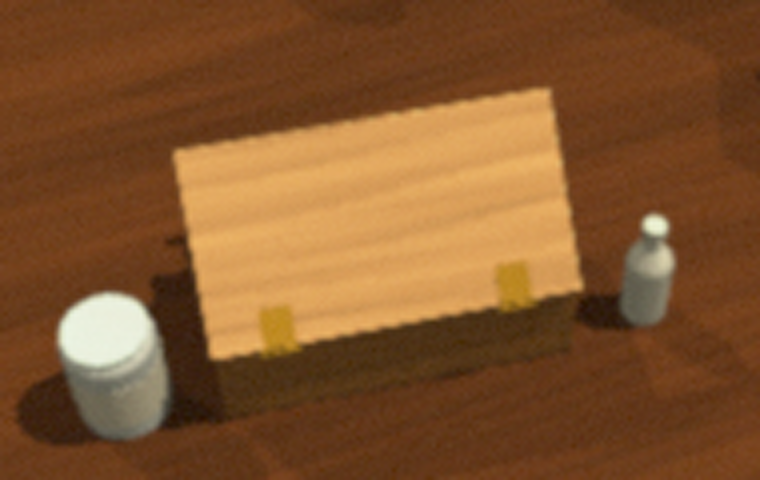

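Crop c1 shows the knobs at (135,357) and (300,422) in crop pixels, which is full-image (237,211) and (270,224). Crop c2 shows the lid's four corners clearly. Next I'll fit the lid plane and outline, the knobs and the chest axes.

```bash
python3 - <<'E'
from h import *
im,d,p=load('scene0'); W=world(p,d)
hsv=cv2.cvtColor(im,cv2.COLOR_RGB2HSV)
m=np.zeros(d.shape,np.uint8)
cv2.fillPoly(m,[np.array([[187,169],[275,155],[283,199],[195,216]])],1)
P=W[(m>0)]; P=P[~np.isnan(P[:,0])]
c=np.median(P,0)
for _ in range(4):
    q=P-c; _,_,V=np.linalg.svd(q,full_matrices=False); n=V[2]; r=abs(q@n); P=P[r<3*np.median(r)+.001]; c=P.mean(0)
n*=np.sign(n[2]); print('lid n',n.round(3),'tilt from up deg',np.degrees(np.arccos(n[2])).round(1),'c',c.round(3),'res',np.std((P-c)@n).round(4), len(P))
# chest x horizontal direction: n = cos? opened lid outer normal tilts toward +x chest
h=n[:2]/np.linalg.norm(n[:2]); print('chest x yaw deg',np.degrees(np.arctan2(h[1],h[0])).round(2))
C=-np.array(p['R']).T@p['t']
for u,v in [(183.75,167.5),(277.5,152),(285.5,202.5),(192.5,219.5)]:
    s=cv2.undistortPoints(np.array([[[u,v]]],float),p['mtx'],np.array([float(p['k1']),0,0,0]))[0,0]
    r=p['R'].T@np.array([s[0],s[1],1]); X=C+r*((c-C)@n)/(r@n); print('corner',X.round(4))
im,d,p=load('side0'); W=world(p,d)
# knobs: low saturation
hsv=cv2.cvtColor(im,cv2.COLOR_RGB2HSV)
for (a,b) in [(237,211),(270,224)]:
    print('knob',a,b); 
    for v in range(b-4,b+5): print([tuple((W[v,u]*1000).round().astype(int)) if hsv[v,u,1]<90 else '.' for u in range(a-5,a+6)])
E
```

```text
lid n [ 0.674 -0.099  0.732] tilt from up deg 43.0 c [ 0.651 -0.056  0.145] res 0.0019 4204
chest x yaw deg -8.38
corner [ 0.5756 -0.1848  0.1967]
corner [0.6173 0.0946 0.1962]
corner [0.7296 0.0771 0.0903]
corner [ 0.687  -0.2033  0.0915]
knob 237 211
['.', '.', '.', '.', '.', '.', (np.int64(488), np.int64(39), np.int64(52)), '.', '.', '.', '.']
['.', '.', '.', '.', '.', (np.int64(496), np.int64(49), np.int64(35)), (np.int64(491), np.int64(42), np.int64(43)), (np.int64(488), np.int64(35), np.int64(49)), '.', '.', '.']
['.', '.', (np.int64(496), np.int64(64), np.int64(22)), (np.int64(474), np.int64(43), np.int64(51)), (np.int64(475), np.int64(39), np.int64(52)), (np.int64(484), np.int64(41), np.int64(44)), (np.int64(485), np.int64(37), np.int64(45)), (np.int64(486), np.int64(33), np.int64(46)), (np.int64(487), np.int64(29), np.int64(48)), '.', '.']
['.', '.', (np.int64(472), np.int64(46), np.int64(46)), (np.int64(472), np.int64(42), np.int64(48)), (np.int64(469), np.int64(35), np.int64(54)), (np.int64(474), np.int64(33), np.int64(51)), (np.int64(477), np.int64(32), np.int64(49)), (np
[... 2573 characters left out ...]
np.int64(478), np.int64(-103), np.int64(46)), (np.int64(477), np.int64(-108), np.int64(50)), (np.int64(482), np.int64(-109), np.int64(46)), (np.int64(486), np.int64(-111), np.int64(43)), '.', '.', '.']
['.', '.', (np.int64(507), np.int64(-77), np.int64(0)), (np.int64(478), np.int64(-99), np.int64(38)), (np.int64(481), np.int64(-101), np.int64(38)), (np.int64(479), np.int64(-107), np.int64(42)), (np.int64(482), np.int64(-109), np.int64(41)), '.', '.', '.', '.']
['.', '.', '.', (np.int64(502), np.int64(-85), np.int64(4)), (np.int64(478), np.int64(-103), np.int64(36)), (np.int64(479), np.int64(-107), np.int64(38)), '.', '.', '.', '.', '.']
['.', '.', '.', '.', '.', '.', '.', '.', '.', '.', '.']
```

```bash
cat >> h.py <<'E'
from scipy.spatial.transform import Rotation as Ro
YAW=np.radians(-8.45); O=np.array([0.6274,-0.0511])
cx=np.array([np.cos(YAW),np.sin(YAW)]); cy=np.array([-cx[1],cx[0]])
RT=Ro.from_euler('xyz',[np.pi,0,YAW+np.pi])
def go(x,y,ztip):
    "increments to chest coordinates x,y and tip height"
    o=robot.get_obs(); R=Ro.from_euler('xyz',o['ee_rot']); 
    T=np.r_[O+x*cx+y*cy,ztip+0.1992]
    return (R.inv().apply(T-o['tool_pos'])/.1).round(3),((R.inv()*RT).as_rotvec()/(np.pi/2)).round(3),T.round(3)
def st():
    o=robot.get_obs(); q=o['tool_pos'][:2]-O
    print('t',round(o['time'],2),'chest x,y',(q@cx).round(4),(q@cy).round(4),'tip z',round(o['tool_pos'][2]-.1992,4),'F chest',(o['wrist_force'][:2]@cx).round(2),(o['wrist_force'][:2]@cy).round(2),o['wrist_force'][2].round(2),'w',o['width'].round(4),'rot',o['ee_rot'].round(4))
E
python3 - <<'E'
from h import *
st(); print(go(-.215,.068,.205))
im,d,p=load('scene0');W=world(p,d)
for b in [(345,100,395,160)]:
    q=W[b[1]:b[3],b[0]:b[2]].reshape(-1,3); q=q[q[:,2]>.03]; print('boot',q.min(0),q.max(0))
E
```

```text
Traceback (most recent call last):
  File "h.py", line 27, in st
    print('t',round(o['time'],2),'chest x,y',(q@cx).round(4),(q@cy).round(4),'tip z',round(o['tool_pos'][2]-.1992,4),'F chest',(o['wrist_force'][:2]@cx).round(2),(o['wrist_force'][:2]@cy).round(2),o['wrist_force'][2].round(2),'w',o['width'].round(4),'rot',o['ee_rot'].round(4))
                                                                                                                                                                                                                                      ^^^^^^^^^^^^^^^^
AttributeError: 'float' object has no attribute 'round'
```

```bash
sed -i "s/o\['width'\].round(4)/round(float(o['width']),4)/" h.py
python3 - <<'E'
from h import *
st(); print(go(-.215,.068,.205))
im,d,p=load('scene0');W=world(p,d)
for b in [(345,100,395,160)]:
    q=W[b[1]:b[3],b[0]:b[2]].reshape(-1,3); q=q[q[:,2]>.03]; print('boot',q.min(0),q.max(0))
E
```

```text
t 0.15 chest x,y -0.4978 0.4926 tip z 0.2046 F chest 0.27 -0.39 0.03 w 0.094 rot [-3.1399e+00 -2.0000e-04  2.7548e+00]
(array([-3.753e+00, -3.455e+00,  1.000e-03]), array([-0.001, -0.   , -0.152]), array([0.425, 0.048, 0.404]))
boot [0.38164532 0.47019271 0.03066286] [0.59682791 0.55959641 0.19820759]
```

>>> {"name": "move_arm", "arguments": {"increments": [[[0, -0.24, -0.22, 0, 0, 0, 0], [0, -0.47, -0.43, 0, 0, 0, 0], [0, -0.71, -0.65, 0, 0, 0, 0], [0, -0.94, -0.86, 0, 0, 0, 0]]]}}

```text
time: 0.48
tool_pos: [0.2623, 0.393, 0.4041]
ee_rot: [-3.141, -0.0, 2.756]
wrist_force: [-0.2, 0.9, 0.2]
width: 0.071
```

>>> {"name": "move_arm", "arguments": {"increments": [[[0, -0.24, -0.22, 0, 0, 0, 0], [0, -0.47, -0.43, 0, 0, 0, 0], [0, -0.71, -0.65, 0, 0, 0, 0], [0, -0.94, -0.86, 0, 0, 0, 0]]]}}

```text
time: 0.82
tool_pos: [0.3169, 0.2776, 0.4044]
ee_rot: [-3.141, -0.0, 2.755]
wrist_force: [1.1, 0.6, -0.0]
width: 0.0442
```

>>> {"name": "move_arm", "arguments": {"increments": [[[0, -0.24, -0.22, 0, 0, 0, 0], [0, -0.47, -0.43, 0, 0, 0, 0], [0, -0.71, -0.65, 0, 0, 0, 0], [0, -0.94, -0.86, 0, 0, 0, -0.152], [0, -0.94, -0.86, 0, 0, 0, -0.152], [0, -0.94, -0.86, 0, 0, 0, -0.152]]]}}

```text
time: 1.32
tool_pos: [0.3718, 0.1626, 0.4044]
ee_rot: [-3.141, -0.0, 2.992]
wrist_force: [-0.1, 0.6, 0.3]
width: 0.004
```

```bash
python3 - <<'E'
from h import *
st(); print(go(-.215,.068,.205)); print(go(-.215,.068,.025)); snap('wrist','wrist1')
E
```

```text
t 1.32 chest x,y -0.2842 0.1738 tip z 0.2052 F chest -0.15 0.61 0.34 w 0.004 rot [-3.1413e+00 -5.0000e-04  2.9918e+00]
(array([-6.940e-01, -1.056e+00,  1.000e-03]), array([-0.   , -0.   , -0.001]), array([0.425, 0.048, 0.404]))
(array([-0.695, -1.056,  1.801]), array([-0.   , -0.   , -0.001]), array([0.425, 0.048, 0.224]))
```

View pics/wrist1.png

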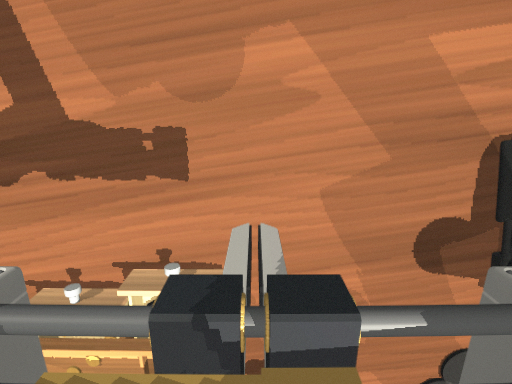

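The closed fingertips sit in front of the chest, and both knobs show at about (172,270) and (72,291). I'll bring the fingertips down in front of the left knob.

>>> {"name": "move_arm", "arguments": {"increments": [[[0, -0.1, -0.35, 0.2, 0, 0, 0], [0, -0.2, -0.7, 0.4, 0, 0, 0], [0, -0.3, -1.0, 0.6, 0, 0, 0], [0, -0.4, -1.0, 0.9, 0, 0, 0], [0, -0.4, -1.0, 1.0, 0, 0, 0]]]}}

```text
time: 1.78
tool_pos: [0.3956, 0.0587, 0.3009]
ee_rot: [-3.141, -0.006, 2.989]
wrist_force: [-1.3, 0.8, 0.3]
width: 0.0005
```

>>> {"name": "move_arm", "arguments": {"increments": [[[0, 0, -0.05, 0.3, 0, 0, 0], [0, 0, -0.05, 0.6, 0, 0, 0], [0, 0, -0.05, 0.8, 0, 0, 0], [0, 0, -0.05, 0.8, 0, 0, 0], [0, 0, -0.05, 0.8, 0, 0, 0]]]}}

```text
time: 2.2
tool_pos: [0.3949, 0.0555, 0.2244]
ee_rot: [3.142, -0.003, 2.995]
wrist_force: [0.8, -0.3, 0.1]
width: 0.0004
```

```bash
python3 - <<'E'
from h import *
st(); print(go(-.215,.068,.025)); snap('wrist','wrist2'); im,d,p=snap('side','side2')
cv2.imwrite('pics/c3.png',cv2.resize(im[120:270,170:370][:,:,::-1],None,fx=4,fy=4,interpolation=cv2.INTER_CUBIC))
E
```

```text
t 2.2 chest x,y -0.2456 0.0712 tip z 0.0252 F chest 0.86 -0.2 0.09 w 0.0004 rot [ 3.1415e+00 -2.6000e-03  2.9945e+00]
(array([-0.306, -0.033,  0.001]), array([ 0.   , -0.002,  0.   ]), array([0.425, 0.048, 0.224]))
```

View pics/wrist2.png

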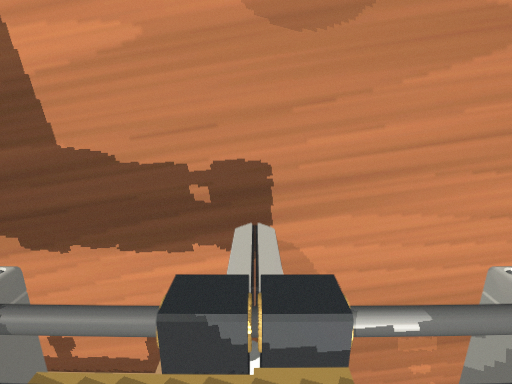

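View pics/c3.png

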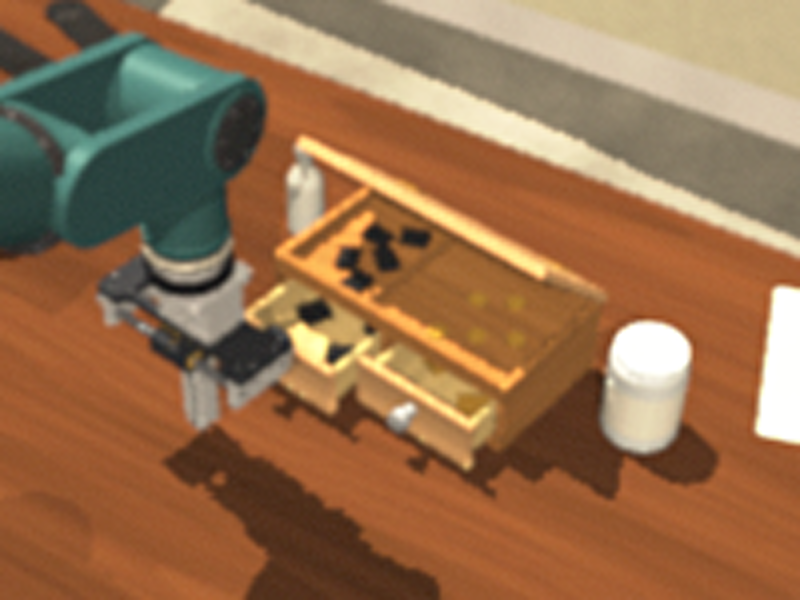

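>>> {"name": "move_arm", "arguments": {"increments": [[[0, -0.15, -0.03, 0, 0, 0, 0], [0, -0.3, -0.03, 0, 0, 0, 0], [0, -0.45, -0.03, 0, 0, 0, 0], [0, -0.55, -0.03, 0, 0, 0, 0], [0, -0.6, -0.03, 0, 0, 0, 0], [0, -0.65, -0.03, 0, 0, 0, 0], [0, -0.7, -0.03, 0, 0, 0, 0], [0, -0.75, -0.03, 0, 0, 0, 0]]]}}

```text
time: 2.97
tool_pos: [0.469, 0.0405, 0.2248]
ee_rot: [3.141, -0.001, 2.994]
wrist_force: [-2.9, 0.6, 1.4]
width: 0.0005
```

```bash
python3 - <<'E'
from h import *
st(); im,d,p=snap('side','side3')
cv2.imwrite('pics/c4.png',cv2.resize(im[120:270,170:370][:,:,::-1],None,fx=4,fy=4,interpolation=cv2.INTER_CUBIC))
E
```

```text
t 2.97 chest x,y -0.1701 0.0673 tip z 0.0256 F chest -2.93 0.19 1.45 w 0.0005 rot [ 3.1413e+00 -1.1000e-03  2.9938e+00]
```

View pics/c4.png

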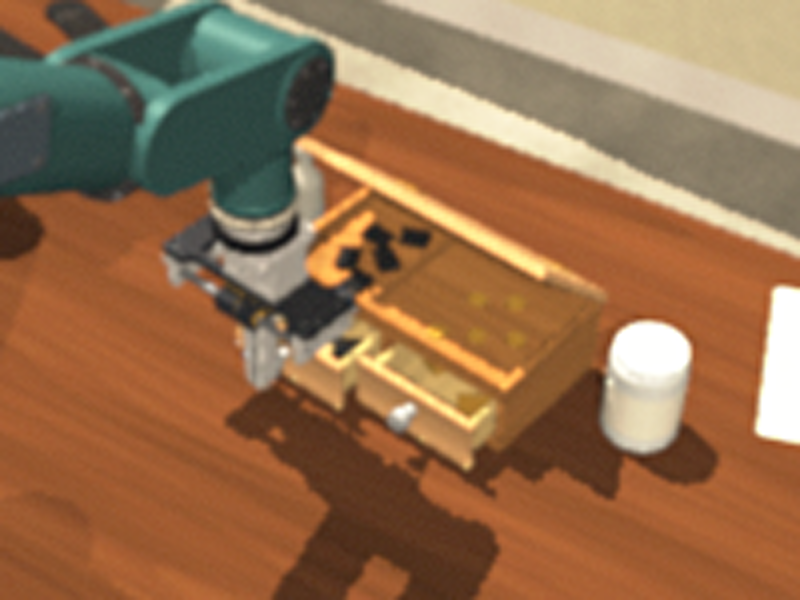

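The fingertips are on the left knob with about 3 N, and the drawer is moving in.

>>> {"name": "move_arm", "arguments": {"increments": [[[0, -0.05, 0, 0, 0, 0, 0], [0, -0.1, 0, 0, 0, 0, 0], [0, -0.15, 0, 0, 0, 0, 0], [0, -0.2, 0, 0, 0, 0, 0], [0, -0.25, 0, 0, 0, 0, 0], [0, -0.3, 0, 0, 0, 0, 0], [0, -0.35, 0, 0, 0, 0, 0], [0, -0.4, 0, 0, 0, 0, 0]]]}}

```text
time: 3.68
tool_pos: [0.5092, 0.0344, 0.2245]
ee_rot: [3.141, -0.0, 2.994]
wrist_force: [-2.3, 2.1, 1.6]
width: 0.0007
```

>>> {"name": "move_arm", "arguments": {"increments": [[[0, -0.02, 0, 0, 0, 0, 0], [0, -0.04, 0, 0, 0, 0, 0], [0, -0.06, 0, 0, 0, 0, 0], [0, -0.08, 0, 0, 0, 0, 0], [0, -0.08, 0, 0, 0, 0, 0]]]}}

```text
time: 4.1
tool_pos: [0.5169, 0.0331, 0.2247]
ee_rot: [-3.141, 0.001, 2.994]
wrist_force: [-0.1, 0.9, 0.7]
width: 0.0006
```

```bash
python3 - <<'E'
from h import *
st(); im,d,p=snap('side','side4')
cv2.imwrite('pics/c5.png',cv2.resize(im[120:270,170:370][:,:,::-1],None,fx=4,fy=4,interpolation=cv2.INTER_CUBIC))
E
```

```text
t 4.1 chest x,y -0.1217 0.067 tip z 0.0255 F chest -0.22 0.83 0.74 w 0.0006 rot [-3.1413e+00  6.0000e-04  2.9936e+00]
```

View pics/c5.png

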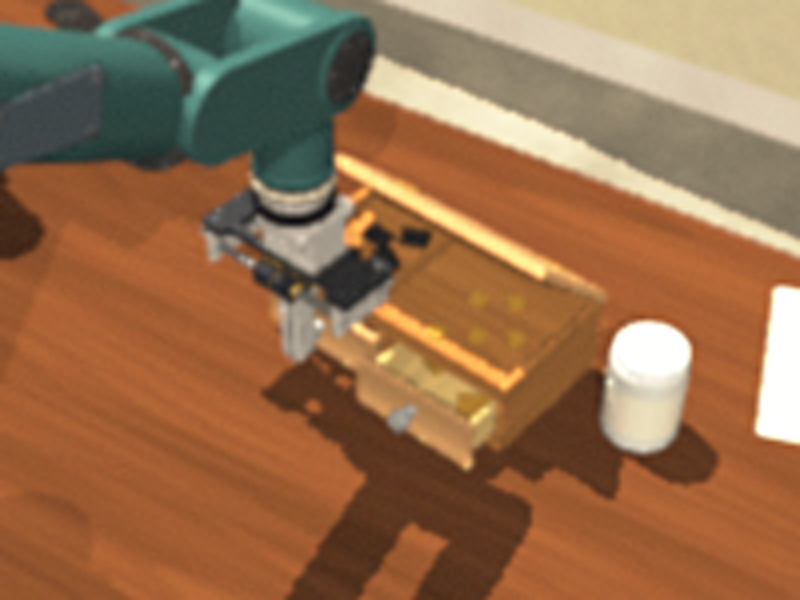

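>>> {"name": "move_arm", "arguments": {"increments": [[[0, -0.02, 0, 0, 0, 0, 0], [0, -0.04, 0, 0, 0, 0, 0], [0, -0.05, 0, 0, 0, 0, 0]]]}}

```text
time: 4.4
tool_pos: [0.5217, 0.0323, 0.2247]
ee_rot: [-3.141, -0.0, 2.993]
wrist_force: [-3.1, 0.6, 1.4]
width: 0.0004
```

>>> {"name": "move_arm", "arguments": {"increments": [[[0, -0.01, 0, 0, 0, 0, 0], [0, -0.02, 0, 0, 0, 0, 0]]]}}

```text
time: 4.57
tool_pos: [0.5226, 0.0322, 0.2247]
ee_rot: [-3.141, -0.005, 2.994]
wrist_force: [-8.8, 1.3, 5.9]
width: 0.0004
```

>>> {"name": "move_arm", "arguments": {"increments": [[[0, -0.01, 0, 0, 0, 0, 0], [0, -0.01, 0, 0, 0, 0, 0]]]}}

```text
time: 4.73
tool_pos: [0.523, 0.0321, 0.2247]
ee_rot: [-3.141, -0.007, 2.994]
wrist_force: [-10.1, 0.1, 6.3]
width: 0.0004
```

Force rose to 10 N within 2.4 mm of where I expected home, so the left drawer is shut. I'll back off and shift to the right knob.

>>> {"name": "move_arm", "arguments": {"increments": [[[0, 0.15, 0, 0, 0, 0, 0], [0, 0.4, 0, 0, 0, 0, 0], [0, 0.7, 0, 0, 0, 0, 0], [0, 0.7, -0.3, 0, 0, 0, 0], [0, 0.7, -0.6, 0, 0, 0, 0], [0, 0.7, -0.8, 0, 0, 0, 0], [0, 0.7, -1.0, 0, 0, 0, 0], [0, 0.7, -1.0, 0, 0, 0, 0]]]}}

```text
time: 5.4
tool_pos: [0.4407, -0.0591, 0.2252]
ee_rot: [-3.14, 0.003, 2.99]
wrist_force: [-0.4, -0.3, 0.1]
width: 0.0003
```

>>> {"name": "move_arm", "arguments": {"increments": [[[0, 0, -0.2, 0, 0, 0, 0], [0, 0, -0.35, 0, 0, 0, 0], [0, 0, -0.35, 0, 0, 0, 0]]]}}

```text
time: 5.65
tool_pos: [0.4357, -0.0925, 0.2251]
ee_rot: [-3.141, 0.002, 2.991]
wrist_force: [0.0, -0.6, -0.0]
width: 0.0005
```

```bash
python3 - <<'E'
from h import *
st(); print(go(-.155,-.068,.025)); im,d,p=snap('side','side5')
cv2.imwrite('pics/c6.png',cv2.resize(im[120:270,170:370][:,:,::-1],None,fx=4,fy=4,interpolation=cv2.INTER_CUBIC))
E
```

```text
t 5.65 chest x,y -0.1835 -0.0691 tip z 0.0259 F chest 0.09 -0.55 -0.05 w 0.0005 rot [-3.1406e+00  2.0000e-03  2.9912e+00]
(array([-0.285,  0.012,  0.009]), array([-0.001,  0.001, -0.002]), array([ 0.464, -0.096,  0.224]))
```

View pics/c6.png

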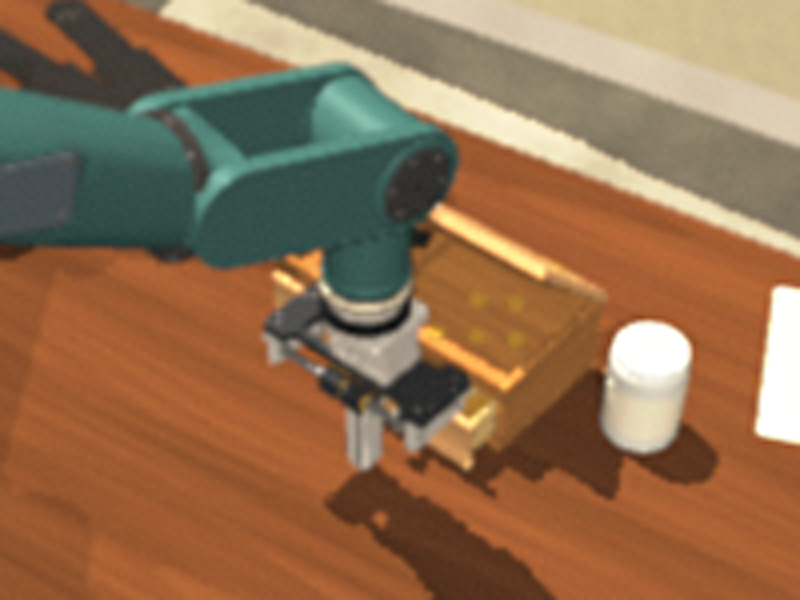

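The left drawer looks shut and the chest hasn't moved. Next I'll push the right knob.

>>> {"name": "move_arm", "arguments": {"increments": [[[0, -0.12, 0, 0, 0, 0, 0], [0, -0.24, 0, 0, 0, 0, 0], [0, -0.3, 0, 0, 0, 0, 0], [0, -0.35, 0, 0, 0, 0, 0], [0, -0.4, 0, 0, 0, 0, 0], [0, -0.45, 0, 0, 0, 0, 0], [0, -0.5, 0, 0, 0, 0, 0], [0, -0.54, 0, 0, 0, 0, 0]]]}}

```text
time: 6.37
tool_pos: [0.489, -0.0988, 0.2243]
ee_rot: [3.141, -0.001, 2.994]
wrist_force: [-2.2, 1.7, 0.5]
width: 0.0004
```

>>> {"name": "move_arm", "arguments": {"increments": [[[0, -0.02, 0, 0, 0, 0, 0], [0, -0.04, 0, 0, 0, 0, 0], [0, -0.06, 0, 0, 0, 0, 0], [0, -0.07, 0, 0, 0, 0, 0]]]}}

```text
time: 6.7
tool_pos: [0.4958, -0.1002, 0.2245]
ee_rot: [3.141, -0.0, 2.993]
wrist_force: [-1.4, 0.6, -0.9]
width: 0.0005
```

```bash
python3 - <<'E'
from h import *
st()
E
```

```text
t 6.7 chest x,y -0.123 -0.0679 tip z 0.0253 F chest -1.48 0.34 -0.88 w 0.0005 rot [ 3.1415e+00 -4.0000e-04  2.9935e+00]
```

>>> {"name": "move_arm", "arguments": {"increments": [[[0, -0.02, 0, 0, 0, 0, 0], [0, -0.04, 0, 0, 0, 0, 0], [0, -0.06, 0, 0, 0, 0, 0]]]}}

```text
time: 6.95
tool_pos: [0.5017, -0.1011, 0.2245]
ee_rot: [-3.142, -0.0, 2.993]
wrist_force: [-1.2, 0.5, -0.1]
width: 0.0002
```

>>> {"name": "move_arm", "arguments": {"increments": [[[0, -0.01, 0, 0, 0, 0, 0], [0, -0.02, 0, 0, 0, 0, 0]]]}}

```text
time: 7.12
tool_pos: [0.503, -0.1013, 0.2245]
ee_rot: [-3.142, -0.004, 2.994]
wrist_force: [-7.5, 1.4, 3.3]
width: 0.0006
```

>>> {"name": "move_arm", "arguments": {"increments": [[[0, -0.01, 0, 0, 0, 0, 0], [0, -0.01, 0, 0, 0, 0, 0]]]}}

```text
time: 7.28
tool_pos: [0.5034, -0.1014, 0.2245]
ee_rot: [-3.141, -0.006, 2.994]
wrist_force: [-8.9, 1.3, 4.2]
width: 0.0007
```

Both drawers met the stop at the same depth. I'll back off and rise over the lid.

>>> {"name": "move_arm", "arguments": {"increments": [[[0, 0.15, 0, 0, 0, 0, 0], [0, 0.4, 0, 0, 0, 0, 0], [0, 0.6, 0, 0, 0, 0, 0], [0, 0.7, 0.1, -0.3, 0, 0, 0], [0, 0.7, 0.3, -0.6, 0, 0, 0], [0, 0.7, 0.5, -0.9, 0, 0, 0], [0, 0.7, 0.68, -1.0, 0, 0, 0], [0, 0.7, 0.68, -1.0, 0, 0, 0]]]}}

```text
time: 7.95
tool_pos: [0.4469, -0.0223, 0.3297]
ee_rot: [3.141, 0.012, 2.996]
wrist_force: [0.9, 0.1, 0.5]
width: 0.0005
```

>>> {"name": "move_arm", "arguments": {"increments": [[[0, 0, 0, -0.3, 0, 0, 0], [0, 0, 0, -0.6, 0, 0, 0], [0, 0, 0, -0.9, 0, 0, 0], [0, 0, 0, -1.0, 0, 0, 0], [0, 0, 0, -1.0, 0, 0, 0]]]}}

```text
time: 8.37
tool_pos: [0.446, -0.0246, 0.4273]
ee_rot: [-3.141, 0.007, 2.993]
wrist_force: [-0.2, -0.1, -0.7]
width: 0.0006
```

```bash
python3 - <<'E'
from h import *
st(); print(go(-.017,0,.225)); im,d,p=snap('side','side6')
cv2.imwrite('pics/c7.png',cv2.resize(im[120:270,170:370][:,:,::-1],None,fx=4,fy=4,interpolation=cv2.INTER_CUBIC))
E
```

```text
t 8.37 chest x,y -0.1834 -0.0004 tip z 0.2281 F chest -0.15 -0.09 -0.66 w 0.0006 rot [-3.1409  0.0068  2.993 ]
(array([-1.664,  0.006,  0.042]), array([-0.   ,  0.004, -0.001]), array([ 0.611, -0.049,  0.424]))
```

View pics/c7.png

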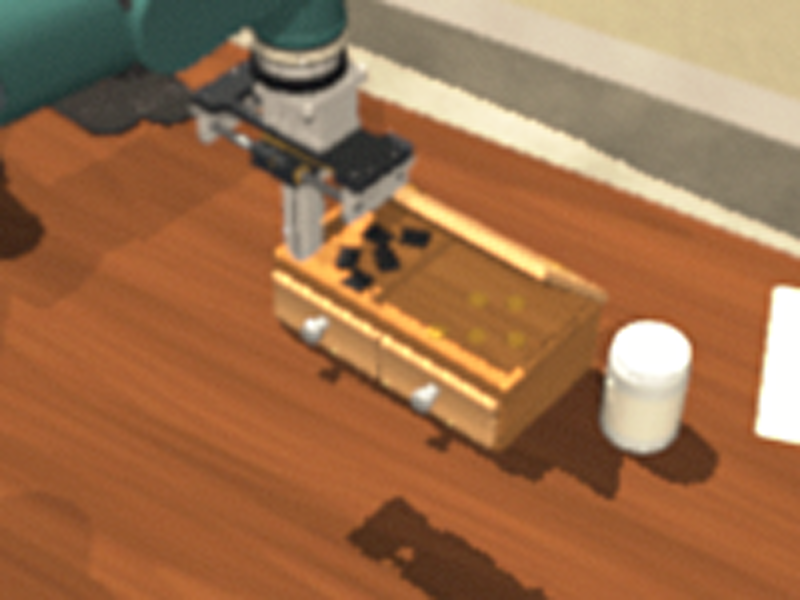

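Both drawers are flush, with the knobs at crop (315,328) and (425,398), and the tin is undisturbed. Next I'll move over the lid.

>>> {"name": "move_arm", "arguments": {"increments": [[[0, 0, 0, -0.15, 0, 0, 0], [0, -0.3, 0, -0.2, 0, 0, 0], [0, -0.6, 0, -0.2, 0, 0, 0], [0, -0.9, 0, -0.2, 0, 0, 0], [0, -1.0, 0, -0.2, 0, 0, 0], [0, -1.0, 0, -0.2, 0, 0, 0]]]}}

```text
time: 8.92
tool_pos: [0.5459, -0.0394, 0.4403]
ee_rot: [3.141, -0.007, 2.993]
wrist_force: [-1.2, -0.2, 0.3]
width: 0.0005
```

>>> {"name": "move_arm", "arguments": {"increments": [[[0, -0.3, 0, 0, 0, 0, 0], [0, -0.5, 0, 0, 0, 0, 0], [0, -0.65, 0, 0, 0, 0, 0], [0, -0.65, 0, 0.2, 0, 0, 0], [0, -0.65, 0, 0.25, 0, 0, 0], [0, -0.65, 0, 0.25, 0, 0, 0]]]}}

```text
time: 9.42
tool_pos: [0.6075, -0.0482, 0.4162]
ee_rot: [3.141, -0.007, 2.994]
wrist_force: [-0.3, -0.7, -0.8]
width: 0.0004
```

```bash
python3 - <<'E'
from h import *
st(); im,d,p=snap('scene','scene6')
cv2.imwrite('pics/c8.png',cv2.resize(im[100:250,140:340][:,:,::-1],None,fx=4,fy=4,interpolation=cv2.INTER_CUBIC))
E
```

```text
t 9.42 chest x,y -0.0201 -0.0 tip z 0.217 F chest -0.21 -0.69 -0.82 w 0.0004 rot [ 3.1414 -0.0072  2.9936]
```

View pics/c8.png

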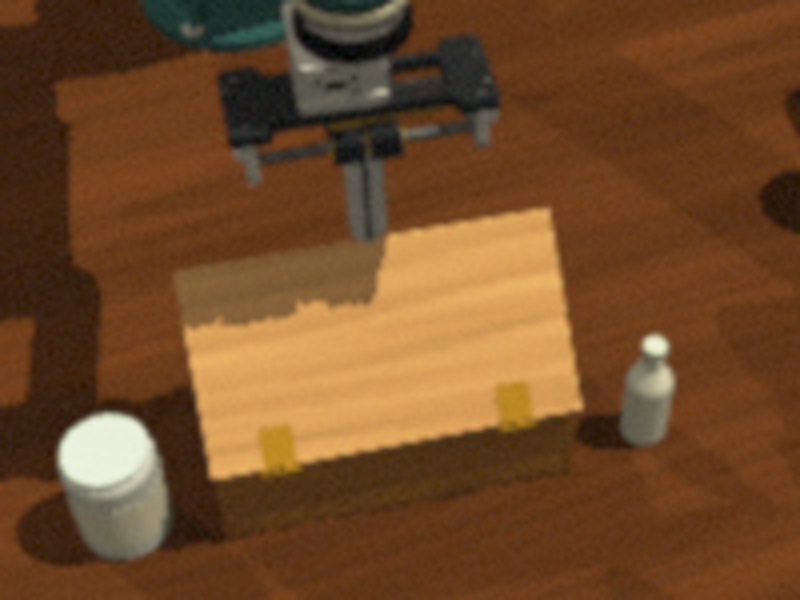

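>>> {"name": "move_arm", "arguments": {"increments": [[[0, -0.1, 0, 0, 0, 0, 0], [0, -0.1, 0, 0.1, 0, 0, 0], [0, -0.1, 0, 0.2, 0, 0, 0], [0, -0.1, 0, 0.26, 0, 0, 0], [0, -0.1, 0, 0.28, 0, 0, 0]]]}}

```text
time: 9.88
tool_pos: [0.6178, -0.0496, 0.3894]
ee_rot: [3.141, -0.004, 2.994]
wrist_force: [-0.2, -0.9, -0.9]
width: 0.0005
```

>>> {"name": "move_arm", "arguments": {"increments": [[[0, 0.05, 0, 0.06, 0, 0, 0], [0, 0.1, 0, 0.12, 0, 0, 0], [0, 0.15, 0, 0.19, 0, 0, 0], [0, 0.19, 0, 0.25, 0, 0, 0]]]}}

```text
time: 10.22
tool_pos: [0.5989, -0.0468, 0.3665]
ee_rot: [3.142, 0.0, 2.994]
wrist_force: [-0.2, 0.2, 1.2]
width: 0.0006
```

```bash
python3 - <<'E'
from h import *
st(); im,d,p=snap('scene','scene7')
cv2.imwrite('pics/c9.png',cv2.resize(im[100:250,140:340][:,:,::-1],None,fx=4,fy=4,interpolation=cv2.INTER_CUBIC))
E
```

```text
t 10.22 chest x,y -0.0288 0.0 tip z 0.1673 F chest -0.28 0.16 1.24 w 0.0006 rot [3.1416e+00 4.0000e-04 2.9936e+00]
```

View pics/c9.png

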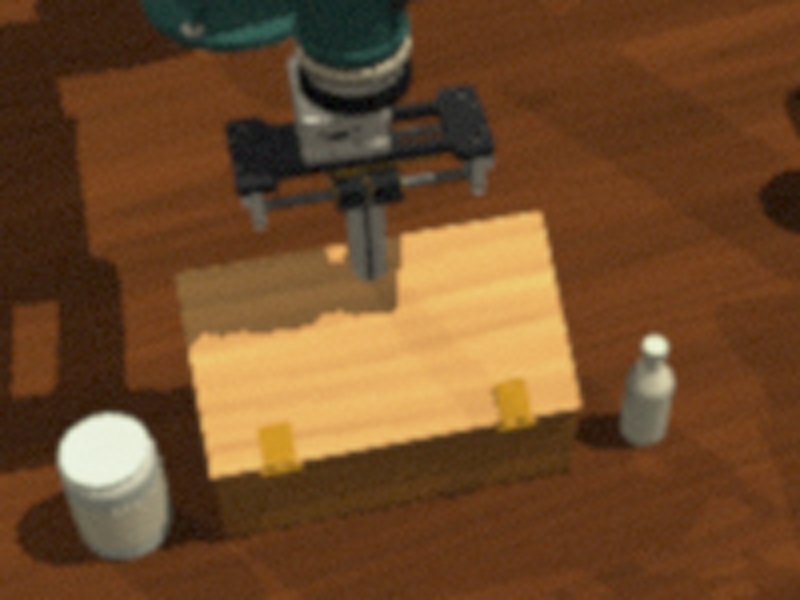

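The fingertips rest on the lid near its front edge, at crop (370,275), and it's coming down with about 1 N.

>>> {"name": "move_arm", "arguments": {"increments": [[[0, 0.04, 0, 0.06, 0, 0, 0], [0, 0.07, 0, 0.12, 0, 0, 0], [0, 0.1, 0, 0.19, 0, 0, 0], [0, 0.13, 0, 0.26, 0, 0, 0], [0, 0.16, 0, 0.32, 0, 0, 0], [0, 0.18, 0, 0.38, 0, 0, 0], [0, 0.2, 0, 0.44, 0, 0, 0], [0, 0.21, 0, 0.49, 0, 0, 0]]]}}

```text
time: 10.93
tool_pos: [0.5786, -0.0438, 0.3167]
ee_rot: [3.142, -0.001, 2.994]
wrist_force: [-0.1, -0.1, 1.2]
width: 0.0006
```

>>> {"name": "move_arm", "arguments": {"increments": [[[0, 0.01, 0, 0.04, 0, 0, 0], [0, 0.02, 0, 0.08, 0, 0, 0], [0, 0.03, 0, 0.12, 0, 0, 0], [0, 0.04, 0, 0.15, 0, 0, 0], [0, 0.04, 0, 0.18, 0, 0, 0], [0, 0.04, 0, 0.18, 0, 0, 0]]]}}

```text
time: 11.43
tool_pos: [0.5748, -0.0432, 0.2989]
ee_rot: [3.141, -0.001, 2.994]
wrist_force: [-0.3, -0.2, 0.6]
width: 0.0003
```

```bash
python3 - <<'E'
from h import *
st()
E
```

```text
t 11.43 chest x,y -0.0532 0.0001 tip z 0.0997 F chest -0.26 -0.27 0.6 w 0.0003 rot [ 3.1414e+00 -1.1000e-03  2.9935e+00]
```

>>> {"name": "move_arm", "arguments": {"increments": [[[0, 0, 0, 0.015, 0, 0, 0], [0, 0, 0, 0.03, 0, 0, 0], [0, 0, 0, 0.03, 0, 0, 0]]]}}

```text
time: 11.68
tool_pos: [0.575, -0.0432, 0.2964]
ee_rot: [3.142, -0.0, 2.994]
wrist_force: [0.2, 0.2, 1.0]
width: 0.0004
```

>>> {"name": "move_arm", "arguments": {"increments": [[[0, 0, 0, 0.01, 0, 0, 0], [0, 0, 0, 0.02, 0, 0, 0], [0, 0, 0, 0.02, 0, 0, 0]]]}}

```text
time: 11.93
tool_pos: [0.575, -0.0432, 0.2945]
ee_rot: [3.141, 0.0, 2.994]
wrist_force: [-0.3, 0.9, -0.6]
width: 0.0004
```

>>> {"name": "move_arm", "arguments": {"increments": [[[0, 0, 0, 0.01, 0, 0, 0], [0, 0, 0, 0.01, 0, 0, 0]]]}}

```text
time: 12.1
tool_pos: [0.5749, -0.0432, 0.2944]
ee_rot: [3.142, 0.0, 2.994]
wrist_force: [-1.3, -0.6, 5.1]
width: 0.0004
```

>>> {"name": "move_arm", "arguments": {"increments": [[[0, 0, 0, 0.01, 0, 0, 0], [0, 0, 0, 0.01, 0, 0, 0]]]}}

```text
time: 12.27
tool_pos: [0.5749, -0.0432, 0.2944]
ee_rot: [-3.142, 0.001, 2.994]
wrist_force: [-3.1, 0.9, 6.9]
width: 0.0007
```

>>> {"name": "move_arm", "arguments": {"increments": [[[0, 0, 0, -0.1, 0, 0, 0], [0, 0, 0, -0.4, 0, 0, 0], [0, 0, 0, -0.7, 0, 0, 0], [0, 0, 0, -1.0, 0, 0, 0], [0, 0, 0, -1.0, 0, 0, 0]]]}}

```text
time: 12.68
tool_pos: [0.5757, -0.0434, 0.4007]
ee_rot: [-3.141, 0.014, 2.994]
wrist_force: [0.6, 0.2, 0.9]
width: 0.0004
```

>>> {"name": "move_arm", "arguments": {"increments": [[[0, 0.3, 0, -0.1, 0, 0, 0], [0, 0.6, 0, -0.3, 0, 0, 0], [0, 0.9, 0, -0.3, 0, 0, 0], [0, 1.0, 0, -0.3, 0, 0, 0], [0, 1.0, 0, -0.3, 0, 0, 0]]]}}

```text
time: 13.1
tool_pos: [0.4746, -0.0281, 0.4231]
ee_rot: [3.142, 0.002, 2.994]
wrist_force: [0.5, 0.1, 0.9]
width: 0.0004
```

>>> {"name": "move_arm", "arguments": {"increments": [[[0, 0.3, 0, -0.1, 0, 0, 0], [0, 0.6, 0, -0.1, 0, 0, 0], [0, 0.9, 0, -0.1, 0, 0, 0], [0, 1.0, 0, -0.1, 0, 0, 0], [0, 1.0, 0, -0.1, 0, 0, 0]]]}}

```text
time: 13.52
tool_pos: [0.3767, -0.0137, 0.4326]
ee_rot: [3.142, 0.001, 2.993]
wrist_force: [-0.1, -0.2, 0.2]
width: 0.0003
```

```bash
python3 - <<'E'
from h import *
st(); im,d,p=snap('side','side9'); im2,d2,p2=snap('scene','scene9')
cv2.imwrite('pics/c10.png',np.hstack([cv2.resize(i,None,fx=3,fy=3,interpolation=cv2.INTER_CUBIC)[:,:,::-1] for i in(im[130:270,230:360],im2[130:270,150:280])]))
cv2.imwrite('pics/c11.png',im2[:,:,::-1])
W=world(p2,d2); hsv=cv2.cvtColor(im2,cv2.COLOR_RGB2HSV)
q=np.stack([W[...,i] for i in range(3)],-1); rel=q[...,:2]-O; X=rel@cx;Y=rel@cy
m=(X>-.07)&(X<.07)&(abs(Y)<.13)&(q[...,2]>.06)
P=q[m]; c=P.mean(0); n=np.linalg.svd(P-c,full_matrices=False)[2][2]; n*=np.sign(n[2]); print('lid n',n.round(4),'zmean',c[2].round(4),len(P), 'slope along x',(n[:2]@cx).round(4))
for lo in(-.07,-.04,0,.04): k=m&(X>lo)&(X<lo+.03); print(lo,np.median(q[k][:,2]).round(4))
k=(q[...,2]>.085)&(q[...,2]<.105)&(abs(X)<.1)&(abs(Y)<.16); print('lid extents',np.percentile(X[k],[.5,99.5]).round(4),np.percentile(Y[k],[.5,99.5]).round(4))
# change of bystanders
W0=world(*load('scene0')[2:0:-1])
dz=abs(W[...,2]-W0[...,2])
for nm,b in dict(tin=(150,200,185,242),bottle=(293,182,312,214),hammer=(60,185,100,255),boot=(342,100,395,160)).items():
    s=np.s_[b[1]:b[3],b[0]:b[2]]; print(nm,'px changed >12mm',int((dz[s]>.012).sum()))
E
```

```text
t 13.52 chest x,y -0.2535 0.0002 tip z 0.2334 F chest -0.02 -0.23 0.22 w 0.0003 rot [3.1415e+00 1.2000e-03 2.9935e+00]
lid n [-4.3e-03  3.0e-04  1.0e+00] zmean 0.0927 2874 slope along x -0.0043
-0.07 0.0925
-0.04 0.0926
0 0.0927
0.04 0.0929
lid extents [-0.0786  0.0807] [-0.143   0.1374]
tin px changed >12mm 0
bottle px changed >12mm 0
hammer px changed >12mm 0
boot px changed >12mm 9
```

View pics/c10.png

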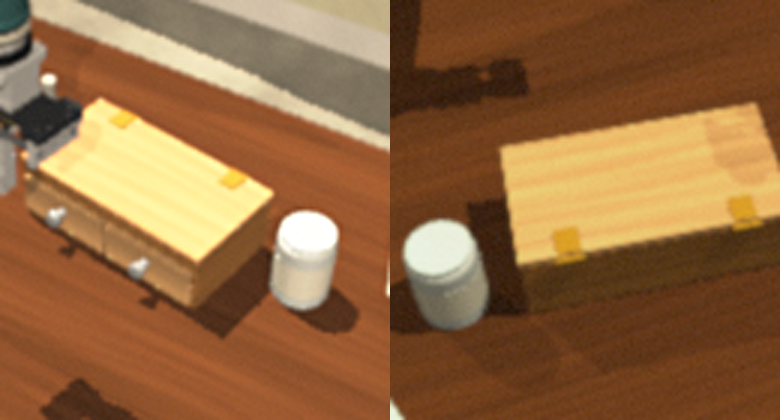

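View pics/c11.png

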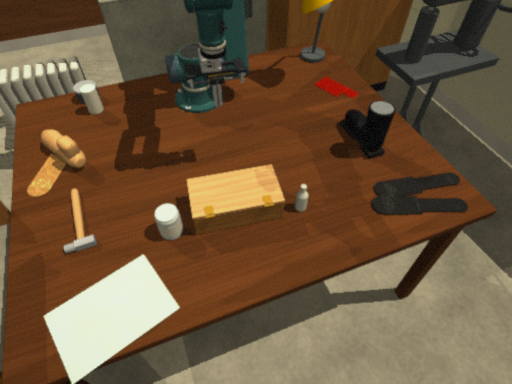

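The lid lies flat, both drawer fronts are flush, the bystanders haven't moved and the arm is clear. I'll hand the job in.

```bash
python3 - <<'E'
from h import *
print(robot.close_job()); st()
E
```

```text
the job is handed in; nothing more can be done
None
the job is handed in; nothing more can be done
```

The findings chest is closed: both drawers are pushed home and the lid lies flat. I handed the job in at about 13.6 s, with the arm clear of everything. No verdict is reported, so success rests on the checks below.

**How it was done:** I used the closed fingertips for everything. Each drawer was pushed by its knob until it met the stop, at about 10 N for the left and 9 N for the right. The lid was then pressed down along its arc at about 1 N, with a final press of about 7 N.

**Last checks:**
- **Lid:** it is tilted 0.004 rad against a limit of 0.04. Its top reads 92.7 mm high where 95 mm is expected, which is roughly the calibration error.
- **Drawers:** both stopped at the same depth, about 2 mm short of my predicted home position. That is within measuring error, and both fronts look flush in the side view. I did not measure the remaining gap directly.
- **Chest:** the lid's outline is within about 3 mm of where the chest was first measured.
- **Bystanders:** the depth check shows no change at the tin, bottle and hammer. Nine pixels differ at the boot; I took these as edge noise, since the arm never went near it after the start and it looks unmoved.

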